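Close the slide spinner and press its rotor key home

ROBOT

A 6-joint arm with a two-finger parallel gripper is mounted at the origin on a cart in front of the work surface, level with it; the furniture and walls round the work are solid. World frame = base frame: x ahead of the robot, y to its left, z up, the work surface at z = 0. Lengths are in m, angles in rad, forces in N, time in s.
With the tool pointing down it reaches from about 0.275 to 0.75 m from the base axis. Payload 10.2 kg.
Tool frame: the origin (TCP) lies midway between the tips of the shut fingers; the grasp point (between the pads) lies 19 mm behind it (env.hold_point_z is the distance from the TCP to the grasp point, in m); x points along the fingers, z is the direction in which the jaws open and shut, and the axes are right-handed (so a half turn about x gives the same grasp; the last joint's range is limited). The gripper opens to 85 mm and grips with 20 to 120 N. Pads are 22 mm wide; open, the fingers measure 114 mm over their backs; the gripper's body (76 mm by 85 mm) begins 54 mm behind the grasp point. The pads swing forward as they close: fully open they stand 13 mm farther back than shut.
Start: joints at [1.037, 0.313, 1.498, -0, 1.331, -0.223], TCP at [0.161, 0.5, 0.231] pointing down, gripper open.
Joint ranges: [-2.94, 2.94], [-0.97, 2.17], [0.19, 2.56], [-1.23, 4.37], [0.02, 3.11], [-2.88, 2.88]. Speed limits (rad/s): [2.39, 2.39, 3.01, 3.14, 3.14, 3.14].

INTERFACE

Orientations are given as a unit quaternion [x, y, z, w].
In Python, from bench import env, kinematics, monitor, eyes, job gives the robot as it stands. The module is installed in compiled form; this text tells all that it offers. Calls block until the motion is done:
- env.reach(position, orientation): joint-space move of the TCP to a pose.
- env.movel(position, velocity=0.15, frame=None, guard=None): straight line of the TCP; frame=None keeps the orientation; velocity is the mean speed in m/s. With guard (N) it stops when the force on the tool has changed by that much, and returns True; else False.
- env.set_joints(angles): joint-space move.
- env.release() and env.close_gripper(effort=None): open the fingers fully, or close them until they stop; effort is the grip in N (None keeps the last).
- env.hold(seconds).
- kinematics.ik(position, orientation): joint angles nearest the present ones, or None.
- monitor.sense(): the state.
- eyes.grab_frame(name): name is "scene" or "top" or "wrist"; returns a dict with "frame" (384x512x3 uint8, red, green, blue), "mtx" (3x3 intrinsics, pixels), "view" (4x4, takes a point from world to camera coordinates). Camera axes: x right, y down, z forward; pixel columns grow to the right and rows downward; lengths in m; the calibration is good to about 2 mm. A picture is of the moment at which its call begins. There is no depth.
A pose or a line that the arm cannot do raises env.MotionError and nothing moves.
- job.hand_in(): hands the job in, once; it reports no verdict.
The state is a dict: "clock": time; "joints": joint angles; "qvel": joint speeds; "joint_efforts": joint torques, N m; "position": TCP position; "ee_rot": TCP orientation; "contact_force": force on the tool from outside, world axes, zero at the start; "ft_torque": the same for the moment, N m; "finger_gap": opening from 0.0 (shut) to 1.0 (fully open).
Only numpy, scipy, OpenCV 4.12 (cv2) and the standard library are available. Lean on these libraries where they do the work, as an engineer would, in place of code of your own. Each camera call takes 0.05 s, during which the arm holds its last target. There are 200 camera calls.

TASK

The slide spinner is loaded: first push its grey lid fully shut. Then take the T-handled rotor key out of its stand, put its nose through the hole in the lid into the bore of the rotor hub, and turn it while pushing lightly until its two side keys slip down into the hub's slot; keep pushing until the key's collar sits down on the hub, against the sprung brake pin in the bore. Finish like that, still gripping the key and holding it pressed fully home, with the other things on the bench left where they stand.

Things in the scene. Friction and masses are not known exactly. Their poses are not given: they have to be found in the camera images.
- spinner: slide spinner: white square housing 150x150 mm, 62 mm high, fixed to the worktop; vents and a small black knob on its front. Origin: centre of its underside; x points from the front to the hinge side, z up; turned up to 0.35 rad either way. Inside, a rotor with four slide clamps and a round steel hub in its middle. The rotor brake is on: turning the rotor takes about 0.6 N m.
- hub_mouth (a point): centre of the bore's mouth on the hub's flat top, 60 mm above the worktop, 7 mm below the shut lid's top, mid-hole. Axes are the HOUSING's. Hub 44 mm, bore 18.6 mm across; a straight slot 11 mm wide crosses the whole hub through the bore. It lies up to 0.6 rad either side of the housing's x, differs each time and is not reported: look from above or find it by turning the key.
- lid (a joint): angle of the spinner's lid, rad: 0 shut, larger = more open; starts 0.6 to 1.0. It swings about the far (+x) upper edge of the housing; its stiff hinge stays where it is left, and a push of 2 to 5 N on the outer face near the free edge closes it.
- lid_hinge (a point): middle of the lid's hinge line, 62 mm above the worktop, 72 mm along +x from the housing's centre; the frame turns with the lid: -x runs along the lid's inner face to the free edge, z is the lid's outward normal (up when shut), y is the hinge line.
- lid_edge (a point): point on the lid's outer face near the middle of the free edge, 140 mm from the hinge line; axes as lid_hinge. The lid is a grey plate 150x150x5 mm with a 57 mm hole in its middle; a tab 44 mm wide reaches to 165 mm from the hinge line.
- rotor_key: steel T-handled rotor key, 102 mm long, 0.1 to 0.17 kg, starts upright in the stand (origin 16 mm above the worktop). Origin: centre of the nose's flat end, z up to the handle. Nose and shaft 16 mm across, tapered to 10 mm over the first 6 mm; two side keys, a bar 30 mm long in x, 7 mm thick in y, 12 to 32 mm above the origin; collar 28 mm across, underside at 34 mm.
- key_handle (a point): centre of the key's handle bar, 86 mm above the key's origin, same axes. The bar is 70 mm long in x, 14 mm thick in y, 32 mm high (70 to 102 mm above the key's origin), parallel to the side keys. A half turn about z looks and fits the same.
- stand: grey round stand, fixed to the worktop: foot 72 mm across, post 56 mm across, 50 mm high, with a bore (21 mm) and a slot (12 mm wide, along its x axis) in which the key stands with its collar on the top. Origin at the centre of its underside, z up.
- brake_pin (a joint): travel of the brass pin (14 mm across, top 24 mm below the hub's top) in the bore, m: 0 up, about 0.010 with the key's collar on the hub. Its spring gives 4 N at first, 10 N at 0.010, and lifts the key if let go. Unaligned, the side keys rest on the hub's top with the nose 12 mm in the bore; once aligned the key drops 12 mm more, to the pin.
- cap_cup: small white plastic cup with cotton balls, 56 mm across, 50 mm high, bystander; origin under its centre
- cover_box: small blue-and-white coverslip box, 31x31x20 mm, bystander; origin under its centre
- dropper_bottle: amber dropper bottle, 38 mm across, 111 mm high, bystander; origin under its centre
- glass_beaker: small clear beaker, 45 mm across, 58 mm high, bystander; origin under its centre
- bench_timer: flat white bench timer, 58x62x20 mm, bystander; origin under its centre

How it is judged:
By the outcome, as a careful person would: the job done as asked, in the order asked, and still so for the second after the job is handed in, while the arm keeps its last pose, push and grip.
It also fails if it takes over 67 s, if anything falls off the work surface, if the arm or the gripper's body presses on something with over 40 N, if the wrist force passes 120 N, or if a joint passes its speed limit or range.

## Working session

There is one attempt and no reset: what is moved stays moved. The work goes in short steps, each a Python script; the robot and the scene stay as the last script left them, time stands still between calls to the robot, and variables do not carry over. Pictures are saved under pics/ and viewed, about 8 in all and at most 12, crops included, and the job is handed in when it is done.

```bash
mkdir -p pics
python3 - <<'E'
from bench import env, kinematics, monitor, eyes, job
import cv2,numpy as np
for n in("scene","top"):
    f=eyes.grab_frame(n); np.savez(f"pics/{n}0.npz",**f)
    cv2.imwrite(f"pics/{n}0.png",cv2.resize(f["frame"][:,:,::-1],(800,600),interpolation=cv2.INTER_CUBIC))
    print(n,f["mtx"].tolist(),np.round(f["view"],4).tolist())
s=monitor.sense();print(s["clock"],s["ee_rot"],s["position"],s["contact_force"],env.hold_point_z)
E
```

```text
scene [[353.379958651066, 0.0, 248.0977621478735], [0.0, 353.379958651066, 195.03866254562166], [0.0, 0.0, 1.0]] [[0.7965, -0.6045, -0.0086, -0.3292], [-0.3589, -0.4614, -0.8114, 0.3413], [0.4865, 0.6494, -0.5845, 0.612], [0.0, 0.0, 0.0, 1.0]]
top [[414.6572999908574, 0.0, 253.34217346951652], [0.0, 414.6572999908574, 192.25826343890057], [0.0, 0.0, 1.0]] [[0.0114, -0.9999, -0.0053, 0.1507], [-0.9933, -0.0107, -0.1147, 0.5347], [0.1146, 0.0065, -0.9934, 0.9631], [0.0, 0.0, 0.0, 1.0]]
0.1 [-0.41677349  0.57172224  0.41642517  0.57098478] [0.16044163 0.49964424 0.23080285] [ 0.96442055  1.10384358 -0.18039536] 0.0187
```

View pics/top0.png

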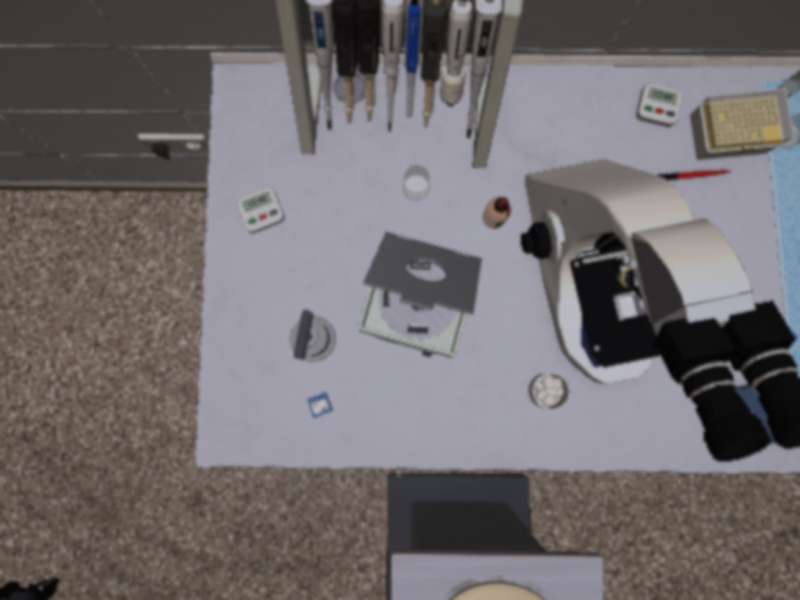

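View pics/scene0.png

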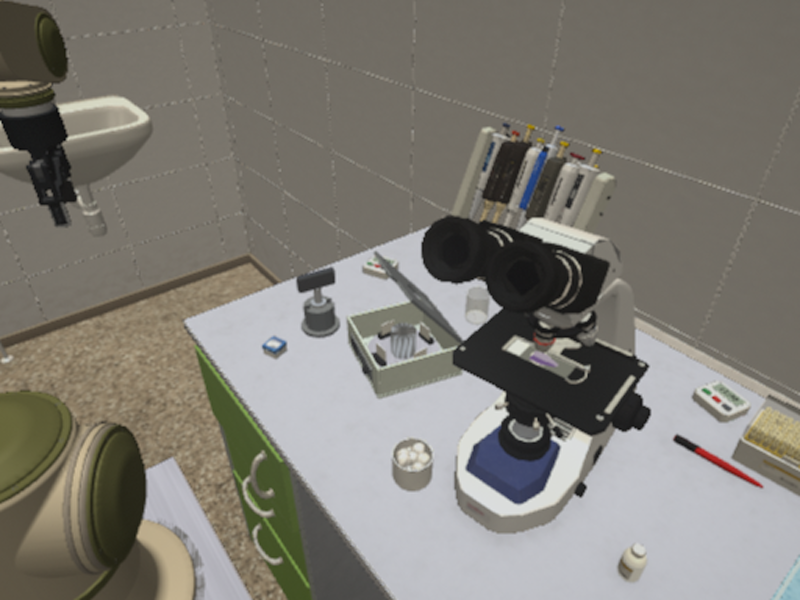

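Top view: spinner about (415,300), with its lid tilted toward the far side. The stand and key are at about (312,335), the cup at (548,390), the box at (320,404). I'll crop in for accurate points.

```bash
cat > h.py <<'E'
import numpy as np,cv2
from scipy.spatial.transform import Rotation as R
def ray(f,uv,z):
    K,V=f["mtx"],f["view"]; d=V[:3,:3].T@np.linalg.inv(K)@np.array([uv[0],uv[1],1.]); c=-V[:3,:3].T@V[:3,3]
    return c+d*(z-c[2])/d[2]
def proj(f,P):
    p=np.atleast_2d(P)@f["view"][:3,:3].T+f["view"][:3,3]; p=p@f["mtx"].T; return p[:,:2]/p[:,2:]
def crop(f,x0,y0,w,h,s,name):
    cv2.imwrite(name,cv2.resize(f["frame"][y0:y0+h,x0:x0+w,::-1],(w*s,h*s),interpolation=cv2.INTER_CUBIC))
E
python3 - <<'E'
from h import *
f=np.load("pics/top0.npz"); crop(f,180,145,132,92,6,"pics/topc.png")
E
```

```text
(no output)
```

View pics/topc.png

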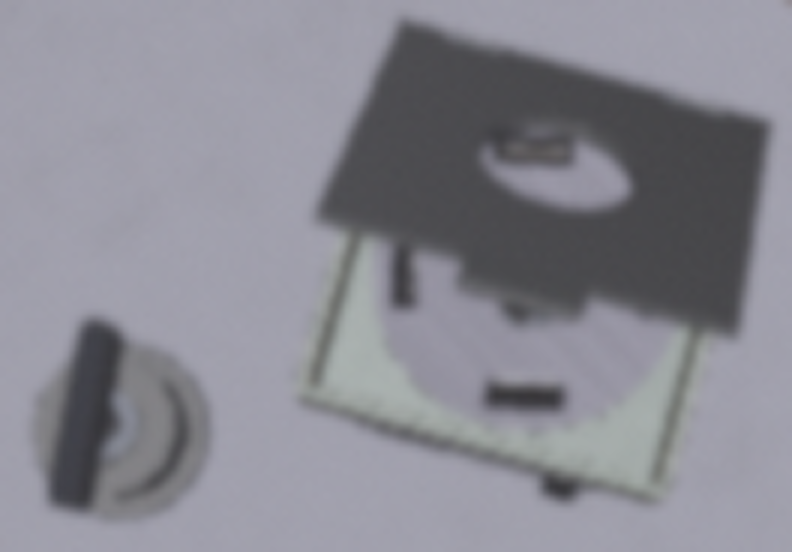

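Run:
```python
from h import *
from scipy.optimize import least_squares
f=np.load("pics/top0.npz")
px=lambda p:np.array(p)/6-1/12+np.array([180,145])
def model(q):
    x,y,yaw,a=q
    Rz=R.from_euler('z',yaw).as_matrix()
    L=R.from_euler('y',a).as_matrix()  # -x goes up for +a about y
    loc=[[-.075,.075,.062],[-.075,-.075,.062]]
    for p in [[0,.075,.0025],[0,-.075,.0025],[-.15,.075,.0025],[-.15,-.075,.0025],[-.072,0,.0025]]:
        loc.append(L@np.array(p)+[.072,0,.062])
    return np.array(loc)@Rz.T+[x,y,0]
obs=px([[303,398],[660,500],[403,22],[770,122],[318,217],[738,335],[556,167]])
r=least_squares(lambda q:(proj(f,model(q))-obs).ravel(),[.45,.12,.0,.8])
print("spinner",r.x.round(4),(r.fun.reshape(-1,2)*6).round(1).tolist())
c=-f["view"][:3,:3].T@f["view"][:3,3];print("cam",c)
for n,p,z in [("foot c",(122,431),.004),("handle top",(82,413),.118),("h end far",(98,318),.118),("h end near",(68,508),.118)]:
    print(n,ray(f,px(p),z).round(4))
s2=lambda p:np.array(p)/1.5625
for n,p,z in [("cup",(548,390),.05),("box",(320,404),.02),("dropper",(500,205),.111),("beaker",(416,175),.058),("timer",(262,210),.02)]:
    print(n,ray(f,s2(p),z).round(3))
```

```text
spinner [ 0.5401  0.1206 -0.2632  0.8778] [[-9.1, -6.4], [9.9, -2.6], [-3.7, 3.5], [0.1, 5.6], [-2.8, 0.3], [2.6, 0.9], [2.8, -1.4]]
cam [0.41909217 0.15015224 1.01882317]
foot c [0.4744 0.2862 0.004 ]
handle top [0.4746 0.2856 0.118 ]
h end far [0.5092 0.2807 0.118 ]
h end near [0.4402 0.2897 0.118 ]
cup [ 0.4  -0.07  0.05]
box [0.374 0.271 0.02 ]
dropper [0.663 0.008 0.111]
beaker [0.723 0.128 0.058]
timer [0.676 0.37  0.02 ]
```

```bash
cat >> h.py <<'E'
SP=np.array([.5401,.1206]); YAW=-.2632
def down(jaw):  # tool down, jaws opening along world yaw 'jaw'
    x=np.array([0,0,-1.]); z=np.array([np.cos(jaw),np.sin(jaw),0]); y=np.cross(z,x)
    return R.from_matrix(np.c_[x,y,z]).as_quat()
def hs(p):  # housing->world
    return R.from_euler('z',YAW).apply(p)+[SP[0],SP[1],0]
E
cat > lid.py <<'E'
from bench import env, kinematics, monitor, eyes, job
from h import *
s=monitor.sense(); f0=s["contact_force"]
best=None
for k in (1,-1):
    q=kinematics.ik(hs([0,0,.3]),down(YAW+k*np.pi/2))
    if q is not None and (best is None or abs(q[5])<abs(best[1][5])): best=(k,q)
print(best); o=down(YAW+best[0]*np.pi/2)
def tip(a): return hs(R.from_euler('y',a).apply([-.138,0,.005])+[.072+.011,0,.062])
env.close_gripper(40)
p=tip(1.02); env.reach([p[0],p[1],.27],o); env.movel(p,.2)
for a in np.arange(.9,0.05,-.12):
    g=env.movel(tip(a),.12,guard=25); s=monitor.sense(); print(round(a,2),g,s["contact_force"].round(1),s["position"].round(3),round(s["clock"],1))
    if g: break
else:
    p=tip(0); p[2]-=.004
    print(env.movel(p,.03,guard=18)); s=monitor.sense(); print(s["contact_force"].round(1),s["position"].round(4),s["clock"])
E
python3 lid.py
```

```text
(1, array([ 7.95450823e-03,  3.39459515e-01,  1.28395998e+00, -4.44089210e-16,
        1.51817315e+00, -1.29964182e+00]))
0.9 False [0.3 0.1 0.3] [0.542 0.12  0.174] 3.7
0.78 False [-0.8  1.3  1.2] [0.529 0.124 0.163] 4.0
0.66 False [ 0.2 -0.2 -0.5] [0.518 0.126 0.151] 4.3
0.54 False [-0.3 -0.5  0.1] [0.509 0.129 0.137] 4.6
0.42 False [ 0.2  0.4 -0.2] [0.501 0.131 0.123] 4.9
0.3 False [ 0.4 -0.5  0.3] [0.495 0.133 0.108] 5.2
0.18 False [-0.2  0.6  0.2] [0.49  0.134 0.092] 5.5
0.06 False [ 0.4 -0.2  0.5] [0.488 0.135 0.076] 5.8
True
[-4.1 -1.  12.5] [0.4878 0.1349 0.0669] 6.15
```

Run:
```python
from bench import env, kinematics, monitor, eyes, job
from h import *
s=monitor.sense();p=s["position"]
env.movel([p[0],p[1],.2],.3); env.release()
f=eyes.grab_frame("wrist"); np.savez("pics/w1.npz",**f)
V=f["view"];print(f["mtx"].tolist(),"cam",-V[:3,:3].T@V[:3,3],V[2,:3],proj(f,hs([0,0,.06])))
cv2.imwrite("pics/w1.png",cv2.resize(f["frame"][:,:,::-1],(768,576),interpolation=cv2.INTER_CUBIC))
```

```text
[[308.381670254064, 0.0, 265.4555618623179], [0.0, 308.381670254064, 187.3951540847329], [0.0, 0.0, 1.0]] cam [0.42519927 0.15188195 0.34177672] [ 0.25199082 -0.06757349 -0.96536752] [[265.00535865 229.5635814 ]]
```

View pics/w1.png

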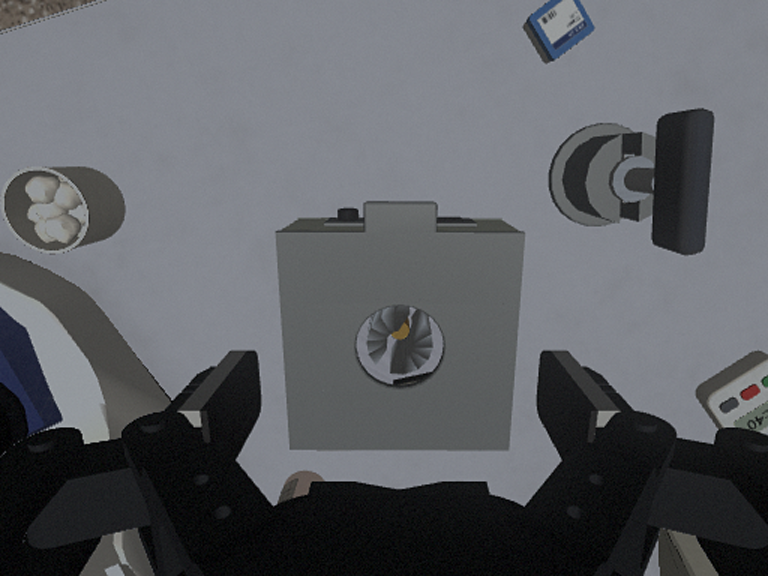

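The lid is shut. Its top corners are at (276,232), (524,231), (510,450) and (290,450), the hole is at about (400,345), and the brass pin shows at (401,330). Next I'll crop the hub.

Run:
```python
from h import *
f=np.load("pics/w1.npz")
c=lambda p:np.array(p)/1.5-1/6
P=[ray(f,c(p),.067) for p in [(276,232),(524,231),(510,450),(290,450)]]
print(np.round(P,4).tolist(), "mean",np.mean(P,0)); print("sizes",[np.linalg.norm(P[i]-P[i-1]).round(4) for i in range(4)])
print("expected corners", [hs([a,b,.067]).round(4).tolist() for a,b in [(-.078,-.075),(-.078,.075),(.072,.075),(.072,-.075)]])
print("hole",ray(f,c((400,345)),.067))
print("slot in crop at pred hub", (proj(f,hs([0,0,.06]))[0]-[232,198]+.5)*11)
crop(f,232,198,70,54,11,"pics/w1c.png")
```

```text
[[0.4484, 0.0699, 0.067], [0.4863, 0.2132, 0.067], [0.6318, 0.1753, 0.067], [0.5929, 0.0302, 0.067]] mean [0.53986245 0.12215061 0.067     ]
sizes [np.float64(0.1498), np.float64(0.1483), np.float64(0.1504), np.float64(0.1502)]
expected corners [[0.4453, 0.0685, 0.067], [0.4843, 0.2133, 0.067], [0.6291, 0.1743, 0.067], [0.5901, 0.0295, 0.067]]
hole [0.53788575 0.12268872 0.067     ]
slot in crop at pred hub [368.55894514 352.69939541]
```

View pics/w1c.png

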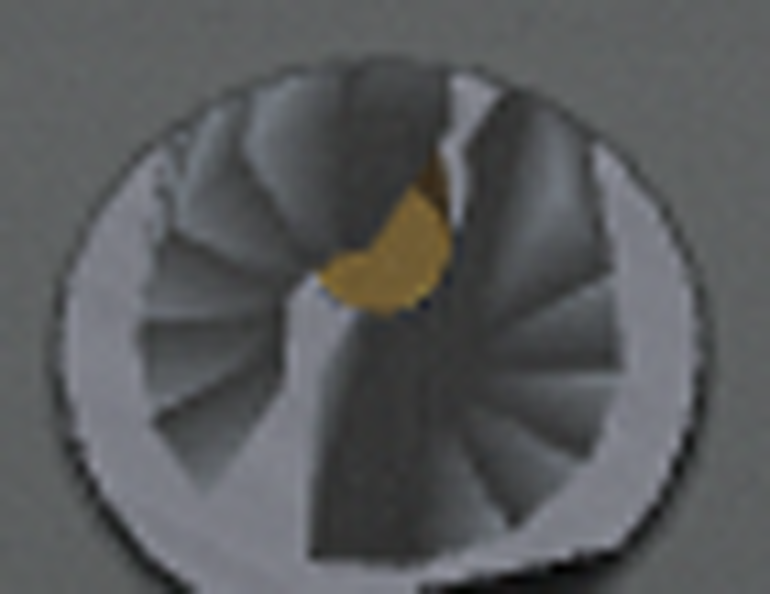

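The slot runs roughly from upper right to lower left in this crop. The view is oblique, so I'll tilt the tool until the camera looks straight down on the hub.

Run:
```python
from bench import env, kinematics, monitor, eyes, job
from h import *
s=monitor.sense(); f=np.load("pics/w1.npz"); V=f["view"]
Rt=R.from_quat(s["ee_rot"]); Rc=R.from_matrix(V[:3,:3].T); c=-V[:3,:3].T@V[:3,3]
d=Rc.apply([0,0,1]); ax=np.cross(d,[0,0,-1]); rot=R.from_rotvec(ax/np.linalg.norm(ax)*np.arcsin(np.linalg.norm(ax)))
hub=np.array([.539,.1222,.06])
p=hub+[0,0,.2]+rot.apply(s["position"]-c); o=(rot*Rt).as_quat(); print(p)
env.reach(p,o); f=eyes.grab_frame("wrist"); np.savez("pics/w2.npz",**f)
print(proj(f,hub), f["view"][2,:3], monitor.sense()["clock"])
u=proj(f,hub)[0].round().astype(int); x0,y0=u-[35,30]; print(x0,y0)
crop(f,x0,y0,70,60,10,"pics/w2c.png")
```

```text
[0.56364263 0.11540722 0.10622873]
[[265.53865485 187.19728663]] [-2.33091325e-04 -3.78709955e-04 -9.99999901e-01] 8.2
231 157
```

View pics/w2c.png

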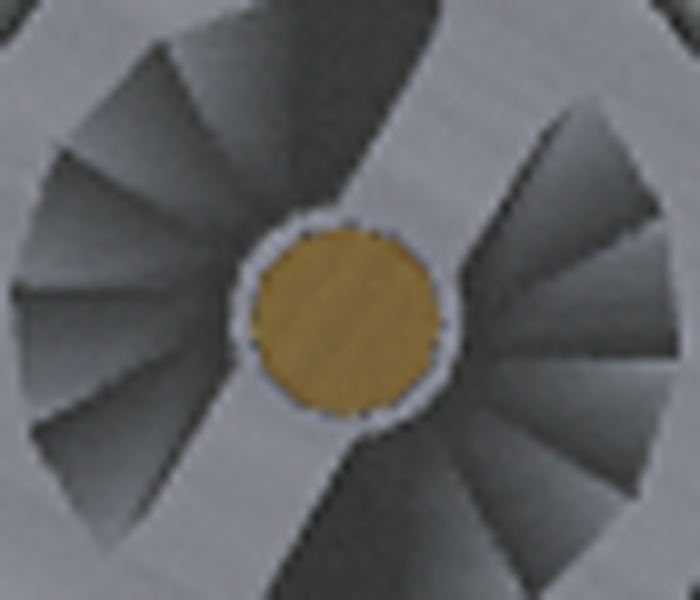

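Run:
```python
from bench import env, kinematics, monitor, eyes, job
from h import *
f=np.load("pics/w2.npz"); c=lambda p:np.array(p)/10-.05+[231,157]
pin=ray(f,c((347,320)),.036); bore=ray(f,c((346,320)),.06); print("pin",pin.round(4),"bore",bore.round(4))
for a,b in [((110,550),(440,10)),((270,590),(565,110))]:
    d=ray(f,c(b),.06)-ray(f,c(a),.06); print("slot yaw",np.arctan(d[1]/d[0]))
g=np.load("pics/w1.npz"); c=lambda p:np.array(p)/1.5-1/6
A,B=[ray(g,c(p),.118) for p in [(713,115),(703,252)]]; d=B-A; yk=np.arctan(d[1]/d[0]);print("handle right edge",A.round(4),B.round(4),"mid",((A+B)/2).round(4),"len",np.linalg.norm(d),"yaw",yk)
print("edge->centre", ((A+B)/2-.007*np.array([-np.sin(yk),np.cos(yk),0])).round(4))
for k in(1,-1):
    for yw,p in((yk,[.4745,.2859,.083]),(-.5,[*bore[:2],.12]),(-1.2,[*bore[:2],.12]),(0.4,[*bore[:2],.12])):
        q=kinematics.ik(p,down(yw+k*np.pi/2)); print(k,round(yw,2),None if q is None else q.round(2))
```

```text
pin [0.5402 0.1219 0.036 ] bore [0.5401 0.1219 0.06  ]
slot yaw -0.8111071468663379
slot yaw -0.8136254546664536
handle right edge [0.4449 0.2954 0.118 ] [0.5081 0.285  0.118 ] mid [0.4765 0.2902 0.118 ] len 0.06404651614620567 yaw -0.16249279527968796
edge->centre [0.4753 0.2833 0.118 ]
1 -0.16 [ 0.33  0.53  1.59 -0.    1.02 -1.08]
1 -0.5 [ 0.01  0.48  1.56 -0.    1.1  -1.06]
1 -1.2 [ 0.01  0.48  1.56 -0.    1.1  -0.36]
1 0.4 [ 0.01  0.48  1.56 -0.    1.1  -1.96]
-1 -0.16 [ 0.33  0.53  1.59 -0.    1.02  2.06]
-1 -0.5 [ 0.01  0.48  1.56 -0.    1.1   2.08]
-1 -1.2 [ 0.01  0.48  1.56 -0.    1.1   2.78]
-1 0.4 [ 0.01  0.48  1.56 -0.    1.1   1.18]
```

Run:
```python
from bench import env, kinematics, monitor, eyes, job
from h import *
s=monitor.sense();p=s["position"]; env.movel([p[0],p[1],.2],.3)
o=down(-.145+np.pi/2); K=np.array([.475,.285,.083])
env.reach(K+[0,0,.12],o); print(env.movel(K,.15,guard=15))
env.close_gripper(100); s=monitor.sense(); print(s["contact_force"].round(1),s["ft_torque"].round(2),s["finger_gap"],s["position"].round(4),s["clock"])
env.movel(K+[0,0,.09],.12); s=monitor.sense(); print(s["contact_force"].round(1),s["finger_gap"],s["position"].round(4),s["clock"])
f=eyes.grab_frame("wrist"); np.savez("pics/w3.npz",**f)
crop(f,120,120,290,260,2,"pics/w3.png")
f=eyes.grab_frame("scene"); np.savez("pics/s3.npz",**f); crop(f,170,110,160,120,5,"pics/s3.png")
```

```text
False
[-0.4 -0.1  0.7] [-0.01 -0.   -0.01] 0.14868454011717033 [0.4749 0.285  0.083 ] 11.075
[-0.7 -0.9 -2.2] 0.14819454787833333 [0.4746 0.2848 0.1722] 11.975
```

View pics/s3.png

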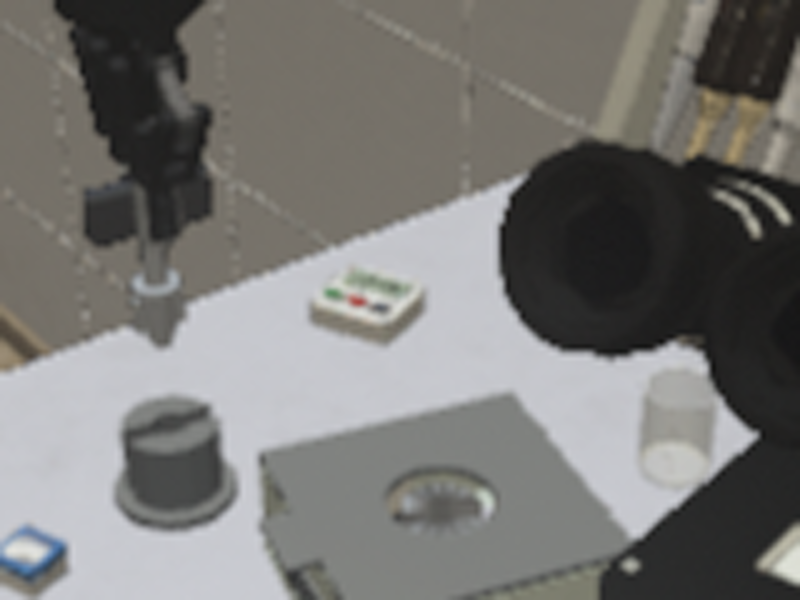

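Run:
```python
from bench import env, kinematics, monitor, eyes, job
from h import *
f=np.load("pics/s3.npz"); print("nose pred crop px",(proj(f,[.4746,.2848,.1052])[0]-[170,110]+.5)*5)
B=np.array([.5401,.1219]); o=down(-.812+np.pi/2)
def st(t): 
    s=monitor.sense(); print(t,s["contact_force"].round(1),s["ft_torque"].round(2),s["position"].round(4),round(s["clock"],1))
env.reach([*B,.172],o); st("above")
g=env.movel([*B,.121],.1,guard=8); st(("nose in 6mm",g))
if not g:
    g=env.movel([*B,.105],.03,guard=8); st(("to just above pin",g))
f=eyes.grab_frame("wrist"); crop(f,160,60,210,200,3,"pics/w4.png")
```

```text
nose pred crop px [165.94308472 344.01114689]
above [-0.5  0.3 -0.7] [ 0.03 -0.01 -0.02] [0.5399 0.1223 0.1718] 12.8
('nose in 6mm', False) [-0.2  0.2 -1.1] [ 0.01 -0.02 -0.01] [0.5403 0.1223 0.1215] 13.5
('to just above pin', False) [ 0.7  0.1 -1.4] [ 0.   -0.02 -0.05] [0.5402 0.1219 0.105 ] 14.2
```

View pics/w4.png

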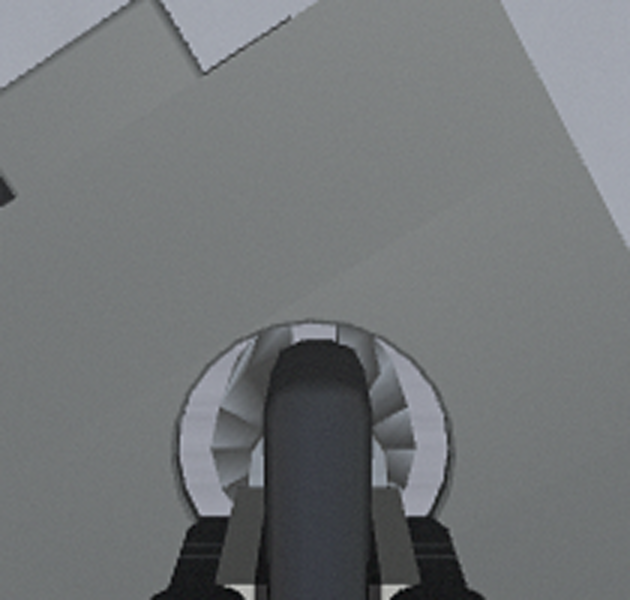

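The key already sits in the slot: the nose is about 22 mm in with no contact force, and the picture shows the bar in line with the slot. Next I press it home against the pin.

Run:
```python
from bench import env, kinematics, monitor, eyes, job
from h import *
B=np.array([.5401,.1219])
for z in [.101,.098,.0955,.094,.093,.092,.091,.090,.089]:
    g=env.movel([*B,z],.02,guard=30); s=monitor.sense(); F=s["contact_force"]
    print(z,g,F.round(1),s["ft_torque"].round(2),s["position"].round(4),round(s["finger_gap"],3),round(s["clock"],1))
    if g or F[2]>25: break
```

```text
0.101 False [0.6 0.  3.5] [-0.02  0.01  0.01] [0.5404 0.1219 0.1014] 0.15 14.6
0.098 False [-0.8 -0.3  5.9] [ 0.04 -0.04 -0.04] [0.5405 0.1219 0.0984] 0.15 14.8
0.0955 False [ 0.1 -0.   6.9] [-0.03  0.05  0.01] [0.5405 0.1219 0.0961] 0.147 15.1
0.094 False [-1.3  0.4  8.7] [-0.01  0.12 -0.08] [0.5405 0.1219 0.0947] 0.15 15.4
0.093 False [-0.1 -0.4  8. ] [-0.04  0.17  0.05] [0.5405 0.1219 0.0938] 0.148 15.6
0.092 False [-1.8 -0.8 10.1] [-0.08  0.24  0.04] [0.5406 0.1219 0.093 ] 0.153 15.9
0.091 False [-4.8 -0.8 17.5] [-0.1   0.9  -0.04] [0.5407 0.1219 0.0929] 0.153 16.1
0.09 False [-8.6 -1.5 26.2] [-0.21  1.55 -0.03] [0.5407 0.1219 0.0928] 0.151 16.4
```

Run:
```python
from bench import env, kinematics, monitor, eyes, job
from h import *
env.movel([.5396,.1219,.0903],.01); env.hold(1.2)
for _ in range(3):
    s=monitor.sense();print(s["contact_force"].round(1),s["ft_torque"].round(2),s["position"].round(4),round(s["finger_gap"],3),round(s["clock"],1)); env.hold(.3)
f=eyes.grab_frame("scene"); crop(f,160,110,160,120,5,"pics/s5.png")
```

```text
[-3.9 -1.2 22.6] [-0.12  0.9   0.02] [0.5406 0.1218 0.0929] 0.148 17.8
[-4.  -1.1 21.3] [-0.2   0.94 -0.02] [0.5406 0.1219 0.0929] 0.148 18.1
[-4.2  0.1 21.5] [-0.19  0.92 -0.06] [0.5406 0.1218 0.0929] 0.148 18.4
```

View pics/s5.png

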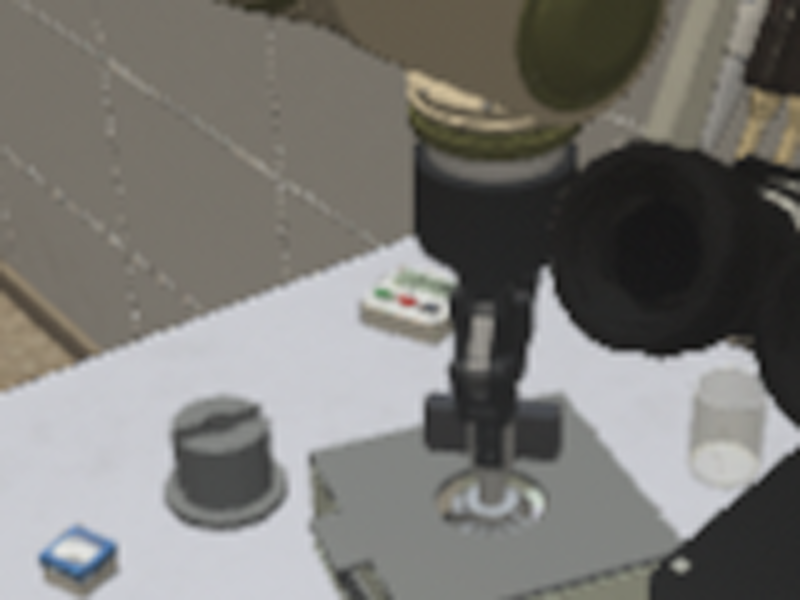

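The collar is on the hub (crop pixel 490,500), the lid is shut and the other things are where they were. Handing in.

```bash
python3 -c "
from bench import job; print(job.hand_in())"
```

```text
the job is handed in; nothing more can be done
None
```

The job is handed in, with the lid shut and the rotor key gripped and pressed fully home in the hub. The hand-in reports no verdict.

- **Lid:** I pushed it shut with the closed fingers. It stopped hard with the fingertips at 66.9 mm, against 67 mm expected for a shut lid, and later pictures show it still shut.
- **Key:** I measured the slot from straight above, at about -0.81 rad in the world frame. I turned the key to that angle before lowering it, so it dropped into the slot without any searching by turning.
- **Pressing home:** The spring force rose from about 4 to 10 N. Then there was a hard stop with the TCP at 92.9 mm, against 93 mm expected with the collar on the hub.
- **Final state:** The press held steady at about 21–22 N, with the grip set to 100 N, at about 18 s on the clock. In the last camera crop the stand, coverslip box, timer and beaker are where they were. The cup and dropper bottle were outside that crop, and the arm did not go near them.
- **Small disagreement:** A side load of about 4 N and a moment of about 0.9 N m remain at the wrist while pressing. I eased them from about 9 N and 1.6 N m but did not remove them.

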